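Turn dust extraction up one click and start it

TASK

On the yellow pod, press a fingertip lightly on the wide knurled dial and turn it clockwise by friction, one click only, from the white dot until it clicks in at the green dot without running on to the red one. Then press the yellow pod's green start button down, let it come back up, and take the hand away. Push gently, and do not grasp or disturb anything else: the blue pod's settings, the plane, the glue bottle, the offcut and the wax tin stay as they are.

Things in the scene. Friction and masses are not known exactly. Their poses are not given: they have to be found in the camera images.
- yellow: a flat yellow control pod fixed to the bench, 150 x 210 mm in plan and 40 mm high with a grey top plate; origin at the centre of its underside; its x axis points to the side with the three coloured dots, its y axis from the button towards the dial (short side 150 mm along x), z up
- yellow_dial_top (a point): centre of the top face, 63 mm above the bench, of the yellow pod's dial: a flat-topped knurled brass disc, 96 mm across (too wide to grip), 19 mm thick, on a vertical axis, with a black pointer line near the rim. A fingertip pressed on its top near the rim and swept round turns it. Sprung: sinks from about 2.5 N, 4 mm down at about 12 N, then solid. In the pod's frame at (-10, 40, 63) mm
- yellow_dial (a joint): angle of the yellow pod's dial, rad, growing clockwise seen from above: 0 = clicked in at the white dot (start), 0.6 = at the green dot, 1.2 = at the red dot. About 0.08 N m takes it over the hump between two stops (humps at 0.3 and 0.9); past a hump it snaps on into the next stop and stays there
- yellow_start_top (a point): centre of the top of the yellow pod's round green start button, 28 mm in diameter, 110 mm from the dial's axis on the pod's -y side, 62 mm above the bench; it springs back, and goes fully down (6 mm) straight down at 5 N
- yellow_start (a joint): travel of the yellow pod's start button, m: 0 = up, 0.006 = fully down
- blue: a flat blue control pod fixed to the bench, 150 x 210 mm in plan and 40 mm high with a grey top plate; origin at the centre of its underside; its x axis points to the side with the three coloured dots, its y axis from the button towards the dial (short side 150 mm along x), z up; leave alone
- blue_dial_top (a point): centre of the top face, 63 mm above the bench, of the blue pod's dial: a flat-topped knurled brass disc, 96 mm across (too wide to grip), 19 mm thick, on a vertical axis, with a black pointer line near the rim. A fingertip pressed on its top near the rim and swept round turns it. Sprung: sinks from about 2.5 N, 4 mm down at about 12 N, then solid. In the pod's frame at (-10, 40, 63) mm; leave alone
- blue_dial (a joint): angle of the blue pod's dial, rad, growing clockwise seen from above: 0 = clicked in at the white dot (start), 0.6 = at the green dot, 1.2 = at the red dot. About 0.08 N m takes it over the hump between two stops (humps at 0.3 and 0.9); past a hump it snaps on into the next stop and stays there; leave alone
- blue_start_top (a point): centre of the top of the blue pod's round green start button, 28 mm in diameter, 110 mm from the dial's axis on the pod's -y side, 62 mm above the bench; it springs back, and goes fully down (6 mm) straight down at 5 N; leave alone
- blue_start (a joint): travel of the blue pod's start button, m: 0 = up, 0.006 = fully down; leave alone
- plane: bench hand plane, 240 mm long (its y axis), 60 wide, about 115 high; origin at the centre of its sole; leave alone
- glue: white glue bottle with orange cap, 52 mm in diameter, 140 high, standing beside a pod; origin at the centre of its foot; leave alone
- offcut: wooden offcut, 45 x 90 x 30 mm high; origin at the centre of its underside; leave alone
- wax: copper-coloured wax tin with steel cap, 66 mm in diameter, 45 high; origin at the centre of its foot; leave alone

How it is judged:
On the way, in this order (a step that is already met when the one before it is completed fails the run):
1. the yellow dial is clicked in at the green dot (value of joint yellow_dial between 0.5 and 0.7 rad), for 0.2 s.
2. the yellow start button is pressed down (value of joint yellow_start above 0.0045 m), for 0.05 s.
At the end, for the whole second after the job is handed in: the yellow dial rests in the green detent (0.5 to 0.7 rad, slower than 0.4 rad/s), both start buttons are up (within 1.5 mm), the blue dial is still at white (within 0.15 rad), and plane, glue, offcut and wax are within 15 mm of where they began (all of step 1 and velocity of joint yellow_dial between -0.4 and 0.4 rad/s and value of joint each of yellow_start, blue_start below 0.0015 m and value of joint blue_dial between -0.15 and 0.15 rad and distance of each of plane, glue, offcut, wax from where it was at the start of the episode below 0.015 m); the robot touches nothing.
It fails at once if the yellow dial is run past green over the hump towards red (value of joint yellow_dial above 0.92 rad).
It fails at once if the start button is pressed down before the dial has left the white dot's hump (value of joint yellow_start above 0.0045 m and value of joint yellow_dial below 0.3 rad).
It fails at once if the blue pod's dial is turned or its button pressed down (value of joint blue_dial above 0.3 rad or value of joint blue_dial below -0.18 rad or value of joint blue_start above 0.0045 m).
It fails at once if a pod, its dial or its button is pushed harder than 35 N (contact force between the fingers and yellow above 35 N or contact force between the fingers and blue above 35 N).
It fails at once if a bystander is pushed, lifted or carried more than 20 mm (distance of any of plane, glue, offcut, wax from where it was at the start of the episode above 0.02 m).
It also fails if it takes over 35 s, if anything falls off the work surface, if the arm or the gripper's body presses on something with over 40 N, if the wrist force passes 120 N, or if a joint passes its speed limit or range.

ROBOT

A 6-joint arm with a two-finger parallel gripper is mounted at the origin on the work surface. World frame = base frame: x ahead of the robot, y to its left, z up, the work surface at z = 0. Lengths are in m, angles in rad, forces in N, time in s.
With the tool pointing down it reaches from about 0.4 to 0.825 m from the base axis. Payload 7 kg.
Tool frame: the origin (TCP) lies midway between the tips of the shut fingers; the grasp point (between the pads) lies hold_point_z behind it (hold_point_z is the distance from the TCP to the grasp point, in m); z points along the fingers, y is the line along which they close (so a half turn about z gives the same grasp; the last joint's range is limited). The gripper opens to 88 mm and grips with 3 to 60 N. Pads are 19 mm wide; open, the fingers measure 130 mm over their backs; the gripper's body (78 mm by 193 mm) begins 47 mm behind the grasp point.
Start: joints at [-0.822, 0.359, 0.012, 0, -1.224, -0.288], TCP at [0.3, -0.605, 0.227] pointing down, gripper open.
Joint ranges: [-3.07, 3.07], [-1.43, 2.12], [-1.02, 1.25], [-3.03, 1.67], [-3.05, -0], [-3.03, 3.03]. Speed limits (rad/s): [2.39, 2.39, 3.01, 3.14, 3.14, 3.14].

INTERFACE

Orientations are given as [roll, pitch, yaw] about the fixed x, y, z axes, in that order (R = Rz(yaw) Ry(pitch) Rx(roll)).
In Python, from station import * gives the robot as it stands.
- The arm moves only by the tool apply_moves, never from a script. Its argument "steps" is a list of rows, each an object with "translation": the shift along the world's x, y, z scaled (see below), a list of three; "rotation": the turn, a rotation vector about the world's x, y, z scaled (see below), a list of three. A call has exactly 10 rows; each row is the pose to reach, as a shift and turn from the pose commanded when the call began; what a row does not reach only later rows make up. The controller multiplies each number of a shift by 250 mm and each number of a turn by 30 degrees. A row lasts 1/12 s, in which the tool goes at most 41.7 mm and 7.16 degrees, less where a joint would pass 70% of its speed; a pose out of reach is approached as far as the arm can. A call with a number of a shift or a turn outside -1 to 1 is refused whole. A call with a gripper value outside its range is refused whole. "jaw" is the closure, from -1 (fully open) to 1 (shut), so that 0 is half open, set as the call begins (left out, the last holds). The fingers move at their own pace and stop on an object; "newtons" is the grip in N (left out, the last holds). Time passes only in rows, so rows that repeat a pose let the fingers close, or fill a call up. It gives the time, the measured TCP pose, the force, the opening and the grip force at its end, in the units of the state.
- get_state(): the state, without advancing time (a new reading comes with each control period).
- grab_frame(name): name is "scene" or "side" or "wrist"; returns the picture (400x640x3 uint8, blue, green, red); there is no depth.
- camera_model(name): a dict with "fx", "fy", "cx", "cy" (pixels), "xyz" and "rotation" of the camera in the world. Camera axes: x right, y down, z forward; pixel columns grow to the right and rows downward; lengths in m; the calibration is good to about 2 mm. A picture is of the moment at which its call begins: read the wrist's pose just before it. camera_model takes no time and is no camera call; for the wrist camera it gives the pose at the moment of the call.
- job_done(): hands the job in; it is judged then, once.
The state is a dict: "t": time; "q": joint angles; "qd": joint speeds; "joint_efforts": joint torques, N m; "eef_pos": TCP position; "ee_rot": TCP orientation; "force": force on the tool from outside, world axes, zero at the start; "moment": the same for the moment, N m; "width": finger opening in m; "gripper_force": force on a finger pad.
Only numpy, scipy, OpenCV 4.12 (cv2) and the standard library are available. Lean on these libraries where they do the work, as an engineer would, in place of code of your own. Each camera call takes 0.05 s, during which the arm holds its last target. There are 200 camera calls.

## Working session

There is one attempt and no reset: what is moved stays moved. The work goes in short steps, Python scripts to look and compute and a tool call to move; the robot and the scene stay as the last step left them, time stands still between calls to the robot, and variables do not carry over. Pictures are saved under pics/ and viewed, at most 10 in all, crops included, and the job is handed in when it is done.

Besides the shell and the picture viewer there is one more tool, called after "Call:" in YAML: its name, and indented under it one key for each argument. apply_moves: Moves the arm, as the interface text tells. Shifts and turns lie within -1 to 1; 1 stands for 250 mm of shift or 30 degrees of turn. Its arguments: {"type":"object","properties":{"steps":{"type":"array"},"jaw":{"type":"number"},"newtons":{"type":"number"}},"required":["steps"]}

```bash
mkdir -p pics; python3 - <<'E'
from station import *
import cv2
s=get_state();print({k:s[k] for k in ('t','eef_pos','ee_rot','force','width')})
for n in ('scene','side'):
    print(n,camera_model(n)); cv2.imwrite(f'pics/{n}0.png',grab_frame(n))
a=cv2.imread('pics/scene0.png');
E
```

```text
{'t': 0.0, 'eef_pos': array([ 0.29989408, -0.60415121,  0.22560778]), 'ee_rot': array([ 3.13988046e+00, -1.70741597e-04, -2.68091044e+00]), 'force': array([-0.93229154, -0.42731226,  0.26542808]), 'width': 0.0877024296721247}
scene {'fx': 421.9312748375031, 'fy': 421.9312748375031, 'cx': 322.3718147408697, 'cy': 202.6803721391794, 'xyz': array([ 1.13774105, -0.2100658 ,  0.77065317]), 'rotation': array([-2.48468744,  0.00624599,  1.15983518])}
side {'fx': 393.3351865351356, 'fy': 393.3351865351356, 'cx': 319.08953844695685, 'cy': 195.36413418626486, 'xyz': array([0.20796152, 0.43974629, 0.47767718]), 'rotation': array([-2.16395586,  0.00268525, -2.39402078])}
```

View pics/scene0.png

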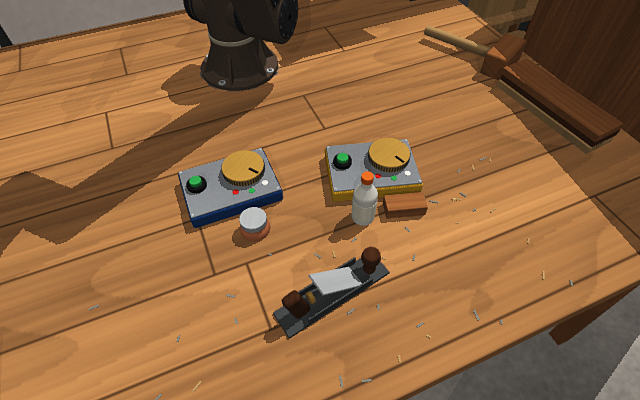

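View pics/side0.png

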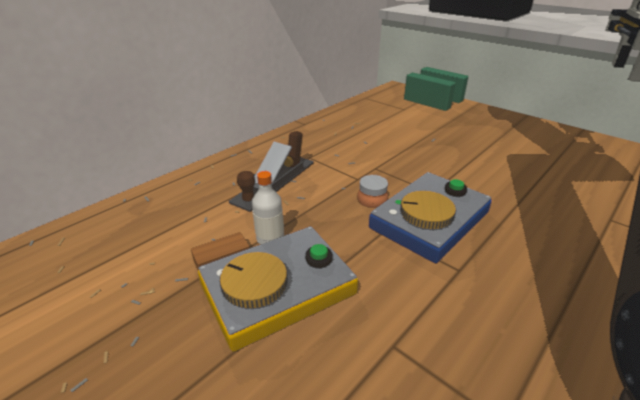

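The scene view shows the yellow pod with its dial at about (389,153), its button at (343,159) and the bottle in front of it at (365,200). In the side view, the dial is at (254,278) and the button at (319,254).

```bash
cat > h.py <<'E'
from station import *
import cv2, numpy as np
from scipy.spatial.transform import Rotation as R
def ray(cm,uv,z):
    d=R.from_euler('xyz',cm['rotation']).apply([(uv[0]-cm['cx'])/cm['fx'],(uv[1]-cm['cy'])/cm['fy'],1])
    p=np.array(cm['xyz']); return p+d*(z-p[2])/d[2]
def proj(cm,p):
    c=R.from_euler('xyz',cm['rotation']).inv().apply(np.array(p)-cm['xyz']); return [cm['fx']*c[0]/c[2]+cm['cx'],cm['fy']*c[1]/c[2]+cm['cy']]
def blobs(m,n=15):
    k,l,st,c=cv2.connectedComponentsWithStats(m.astype('uint8'))
    return [(l==i,c[i],st[i,4]) for i in range(1,k) if st[i,4]>=n]
E
python3 - <<'E'
from h import *
for n in ('scene','side'):
    a=cv2.imread(f'pics/{n}0.png'); cm=camera_model(n); h=cv2.cvtColor(a,cv2.COLOR_BGR2HSV); H,S,V=cv2.split(h)
    print(n)
    for nm,m,z in (('green',(H>45)&(H<80)&(S>120)&(V>60),.062),('brass',(H>14)&(H<24)&(S>170)&(V>130),.063),('red',((H<4)|(H>176))&(S>180)&(V>120),.041),('white',(S<30)&(V>215),.041),('cap',(H>4)&(H<11)&(S>220)&(V>180),.135),('yel',(H>=22)&(H<32)&(S>200)&(V>100),.02)):
        for b,c,ar in blobs(m,8):
            if nm=='brass' and ar<300: continue
            ys,xs=np.where(b)
            print(nm,c.round(1),ar,(xs.min(),xs.max(),ys.min(),ys.max()),ray(cm,c,z)[:2].round(4))
    o=cv2.resize(a[110:240,300:450] if n=='scene' else a[210:350,180:370],None,fx=4,fy=4,interpolation=cv2.INTER_NEAREST); cv2.imwrite(f'pics/{n}_c.png',o)
E
```

```text
scene
green [342.2 157.7] 102 (np.int64(337), np.int64(348), np.int64(153), np.int64(163)) [0.5331 0.0985]
green [195.1 180.9] 117 (np.int64(189), np.int64(201), np.int64(176), np.int64(186)) [ 0.4654 -0.2294]
green [393.4 177.4] 21 (np.int64(391), np.int64(396), np.int64(176), np.int64(179)) [0.6338 0.1767]
green [251.3 190.2] 24 (np.int64(249), np.int64(254), np.int64(188), np.int64(192)) [ 0.5411 -0.1233]
brass [387.  152.5] 430 (np.int64(369), np.int64(409), np.int64(139), np.int64(166)) [0.5611 0.2005]
brass [241.3 165.4] 568 (np.int64(222), np.int64(263), np.int64(151), np.int64(180)) [ 0.4628 -0.122 ]
red [377.6 175.6] 17 (np.int64(375), np.int64(380), np.int64(174), np.int64(177)) [0.5993 0.1578]
red [235.  191.7] 18 (np.int64(233), np.int64(238), np.int64(190), np.int64(193)) [ 0.513  -0.1555]
white [407.2 172.4] 20 (np.int64(405), np.int64(410), np.int64(171), np.int64(174)) [0.6184 0.2249]
white [264.6 182. ] 23 (np.int64(262), np.int64(267), np.int64(180), np.int64(184)) [ 0.5128 -0.0859]
side
green [456.4 184.2] 118 (np.int64(450), np.int64(463), np.int64(179), np.int64(189)) [ 0.4555 -0.2236]
green [397.7 201.5] 12 (np.int64(396), np.int64(399), np.int64(200), np.int64(203)) [ 0.5074 -0.095 ]
green [318.3 251.3] 200 (np.int64(310), np.int64(327), np.int64(244), np.int64(258)) [0.5227 0.1037]
brass [272.6 314.2] 1500 (np.int64(198), np.int64(357), np.int64(271), np.int64(350)) [0.4833 0.2336]
yel [283.2 314.9] 2179 (np.int64(199), np.int64(357), np.int64(273), np.int64(350)) [0.4997 0.2027]
```

View pics/scene_c.png

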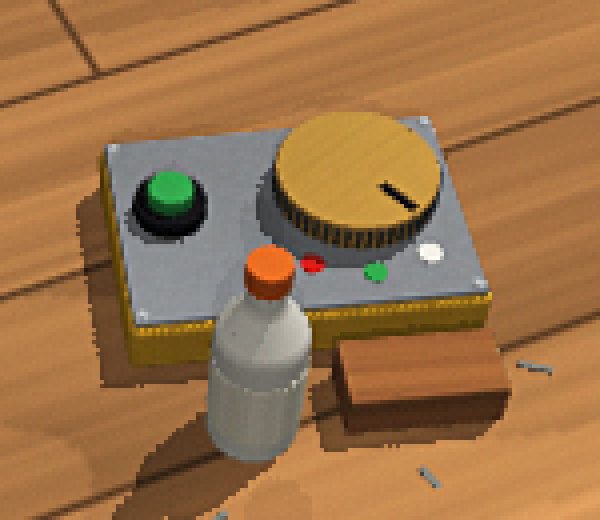

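View pics/side_c.png

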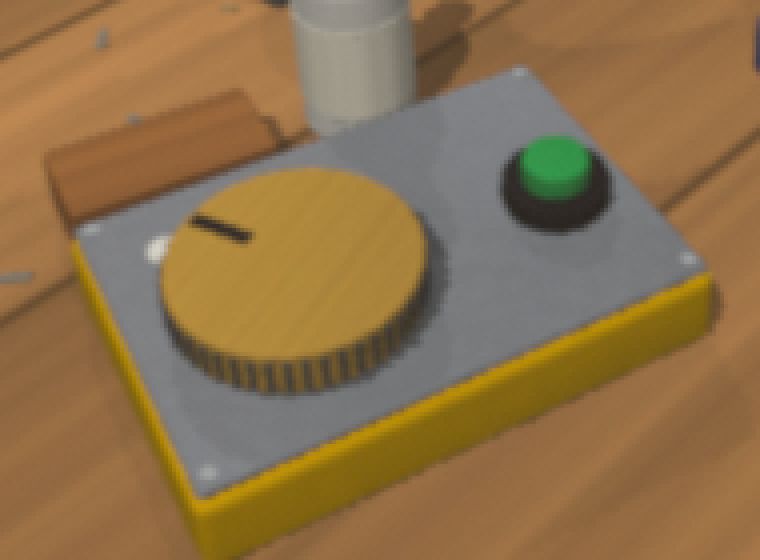

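```bash
python3 - <<'E'
from h import *
f={'scene':((300,110),dict(dial=((357.5,172),.063),btn=((171,188),.062),c1=((113,149),.041),c2=((425,122),.041),c3=((480,284),.041),c4=((142,316),.041),white=((430,252),.041),red=((312,263),.041),green=((376,272),.041),cap=((270,258),.14),ptr0=((381,185),.063),ptr1=((415,208),.063))),
'side':((180,210),dict(dial=((294.5,265),.063),btn=((556,157),.062),c1=((688,258),.041),c2=((208,472),.041),c3=((90,230),.041),c4=((520,72),.041),ptr0=((250,237),.063),ptr1=((193,218),.063)))}
P={}
for n,(o,d) in f.items():
    for k,(uv,z) in d.items(): P[n,k]=ray(camera_model(n),np.array(uv)/4+o,z)[:2]; print(n,k,P[n,k].round(4))
    c=[P[n,f'c{i}'] for i in (1,2,3,4)]; ax=c[1]-c[0]+c[2]-c[3]; y=ax/np.linalg.norm(ax); x=np.array([y[1],-y[0]]); m=np.mean(c,0)
    print('centre',m,'yaw',np.arctan2(x[1],x[0]),'dial',m-.01*x+.04*y,'btn',m-.01*x-.07*y)
    v=P[n,'btn']-P[n,'dial'];print(np.linalg.norm(v),np.arctan2(-v[1],-v[0])-np.pi/2)
E
```

```text
scene dial [0.5649 0.2048]
scene btn [0.5317 0.1006]
scene c1 [0.4699 0.0916]
scene c2 [0.5264 0.2764]
scene c3 [0.6526 0.2381]
scene c4 [0.5965 0.0529]
scene white [0.6201 0.2246]
scene red [0.6001 0.1585]
scene green [0.6209 0.1886]
scene cap [0.6617 0.091 ]
scene ptr0 [0.5795 0.2121]
scene ptr1 [0.6032 0.2208]
centre [0.56135297 0.16473727] yaw -0.29526360794289735 dial [0.5634254  0.20591621] btn [0.53141627 0.10067641]
0.10931520158488793 -0.30823354516681034
side dial [0.5544 0.2069]
side btn [0.5251 0.0995]
side c1 [0.465  0.0902]
side c2 [0.5204 0.2742]
side c3 [0.6462 0.2368]
side c4 [0.5908 0.0521]
side ptr0 [0.5775 0.209 ]
side ptr1 [0.6012 0.2173]
centre [0.55560997 0.16332211] yaw -0.2919675028018285 dial [0.55754665 0.20450765] btn [0.52588458 0.09916292]
0.11136579163333468 -0.2660800948468811
```

Call:
apply_moves:
  steps:
    - {"translation": [0.02, 0.08, 0], "rotation": [0, 0, -0.05]}
    - {"translation": [0.05, 0.17, 0], "rotation": [0, 0, -0.1]}
    - {"translation": [0.08, 0.27, 0], "rotation": [0, 0, -0.15]}
    - {"translation": [0.11, 0.37, 0], "rotation": [0, 0, -0.2]}
    - {"translation": [0.14, 0.48, 0], "rotation": [0, 0, -0.25]}
    - {"translation": [0.17, 0.59, 0], "rotation": [0, 0, -0.3]}
    - {"translation": [0.2, 0.7, 0], "rotation": [0, 0, -0.35]}
    - {"translation": [0.23, 0.8, 0], "rotation": [0, 0, -0.4]}
    - {"translation": [0.26, 0.9, 0], "rotation": [0, 0, -0.42]}
    - {"translation": [0.28, 1, 0], "rotation": [0, 0, -0.44]}
  jaw: 1
  newtons: 10

```text
t: 0.93
eef_pos: [0.3703, -0.3533, 0.2263]
ee_rot: [3.141, -0.0, -2.912]
force: [0.6, 0.0, 0.4]
width: 0.0264
gripper_force: 0.0
```

Call:
apply_moves:
  steps:
    - {"translation": [0.03, 0.1, 0], "rotation": [0, 0, -0.05]}
    - {"translation": [0.05, 0.2, 0], "rotation": [0, 0, -0.1]}
    - {"translation": [0.08, 0.3, 0], "rotation": [0, 0, -0.15]}
    - {"translation": [0.11, 0.4, 0], "rotation": [0, 0, -0.2]}
    - {"translation": [0.14, 0.5, 0], "rotation": [0, 0, -0.25]}
    - {"translation": [0.17, 0.6, 0], "rotation": [0, 0, -0.3]}
    - {"translation": [0.2, 0.7, 0], "rotation": [0, 0, -0.35]}
    - {"translation": [0.23, 0.8, 0], "rotation": [0, 0, -0.4]}
    - {"translation": [0.26, 0.9, 0], "rotation": [0, 0, -0.42]}
    - {"translation": [0.28, 1, 0], "rotation": [0, 0, -0.44]}

```text
t: 1.77
eef_pos: [0.4403, -0.1033, 0.2264]
ee_rot: [3.142, -0.0, 3.141]
force: [0.2, 0.2, 0.5]
width: 0.0001
gripper_force: 0.0
```

Call:
apply_moves:
  steps:
    - {"translation": [0.03, 0.1, 0], "rotation": [0, 0, 0]}
    - {"translation": [0.05, 0.2, 0], "rotation": [0, 0, 0]}
    - {"translation": [0.08, 0.3, 0], "rotation": [0, 0, 0]}
    - {"translation": [0.11, 0.4, 0], "rotation": [0, 0, 0]}
    - {"translation": [0.14, 0.5, 0], "rotation": [0, 0, 0]}
    - {"translation": [0.17, 0.6, 0], "rotation": [0, 0, 0]}
    - {"translation": [0.2, 0.7, 0], "rotation": [0, 0, 0]}
    - {"translation": [0.23, 0.8, 0], "rotation": [0, 0, 0]}
    - {"translation": [0.26, 0.9, 0], "rotation": [0, 0, 0]}
    - {"translation": [0.28, 1, 0], "rotation": [0, 0, 0]}

```text
t: 2.6
eef_pos: [0.5103, 0.1467, 0.2263]
ee_rot: [-3.141, -0.0, -3.141]
force: [1.1, -0.3, 0.2]
width: 0.0003
gripper_force: 0.0
```

```bash
python3 - <<'E'
from h import *
cm=camera_model('wrist');print(cm); np.save('wcm.npy',cm,allow_pickle=True)
cv2.imwrite('pics/w1.png',grab_frame('wrist'))
for p in ([.56,.205,.063],[.5285,.1,.062]): print(proj(cm,p))
E
```

```text
{'fx': 336.12565765904867, 'fy': 336.12565765904867, 'cx': 321.12000158349593, 'cy': 204.5272014767219, 'xyz': array([0.43559948, 0.14734783, 0.38541874]), 'rotation': array([2.85970179e+00, 1.21378560e-03, 1.56967954e+00])}
[np.float64(377.9354475273643), np.float64(233.58826910823294)]
[np.float64(274.32979966595855), np.float64(203.83064498578256)]
```

View pics/w1.png

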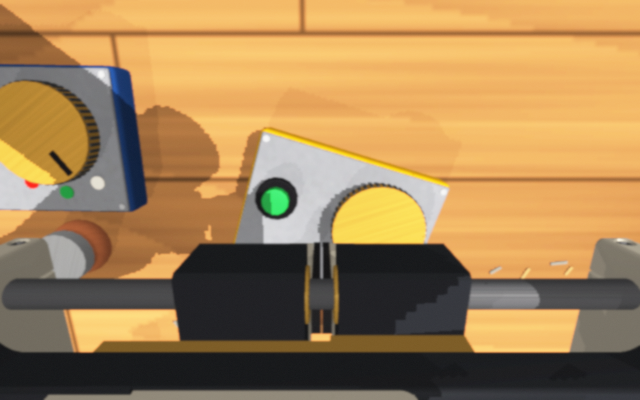

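The wrist view shows the yellow dial centred at about (378,232) and the button at (275,202). Both agree with the estimates to about 1.5 mm.

Call:
apply_moves:
  steps:
    - {"translation": [0.03, 0.08, -0.05], "rotation": [0, 0, 0]}
    - {"translation": [0.065, 0.196, -0.12], "rotation": [0, 0, 0]}
    - {"translation": [0.065, 0.196, -0.2], "rotation": [0, 0, 0]}
    - {"translation": [0.065, 0.196, -0.3], "rotation": [0, 0, 0]}
    - {"translation": [0.065, 0.196, -0.4], "rotation": [0, 0, 0]}
    - {"translation": [0.065, 0.196, -0.48], "rotation": [0, 0, 0]}
    - {"translation": [0.065, 0.196, -0.54], "rotation": [0, 0, 0]}
    - {"translation": [0.065, 0.196, -0.58], "rotation": [0, 0, 0]}
    - {"translation": [0.065, 0.196, -0.6], "rotation": [0, 0, 0]}
    - {"translation": [0.065, 0.196, -0.612], "rotation": [0, 0, 0]}

```text
t: 3.48
eef_pos: [0.5261, 0.1942, 0.0731]
ee_rot: [-3.141, -0.001, -3.142]
force: [-2.8, -0.9, 4.2]
width: 0.0005
gripper_force: 1.8
```

Call:
apply_moves:
  steps:
    - {"translation": [0, 0, -0.004], "rotation": [0, 0, 0]}
    - {"translation": [0, 0, -0.008], "rotation": [0, 0, 0]}
    - {"translation": [0, 0, -0.012], "rotation": [0, 0, 0]}
    - {"translation": [0, 0, -0.016], "rotation": [0, 0, 0]}
    - {"translation": [0, 0, -0.02], "rotation": [0, 0, 0]}
    - {"translation": [0, 0, -0.024], "rotation": [0, 0, 0]}
    - {"translation": [0, 0, -0.028], "rotation": [0, 0, 0]}
    - {"translation": [0, 0, -0.032], "rotation": [0, 0, 0]}
    - {"translation": [0, 0, -0.036], "rotation": [0, 0, 0]}
    - {"translation": [0, 0, -0.036], "rotation": [0, 0, 0]}

```text
t: 4.32
eef_pos: [0.5264, 0.1941, 0.0678]
ee_rot: [3.142, 0.001, -3.141]
force: [-11.0, -3.9, 27.3]
width: 0.0006
gripper_force: 13.0
```

```bash
python3 - <<'E'
from h import *
s=get_state();print(s['force'],s['moment'],s['eef_pos'])
a=grab_frame('side'); b=grab_frame('scene')
f=lambda i:cv2.resize(i,None,fx=2.2,fy=2.2,interpolation=cv2.INTER_CUBIC)
o=np.hstack([f(a[160:350,180:360])[:400,:390],f(b[40:222,300:480])[:400,:390]]);cv2.imwrite('pics/c2.png',o);print(o.shape)
E
```

```text
[-10.99615357  -3.90315098  27.25439012] [-1.55683059  4.35322604 -0.07626269] [0.52641048 0.19407392 0.06777661]
(400, 780, 3)
```

View pics/c2.png

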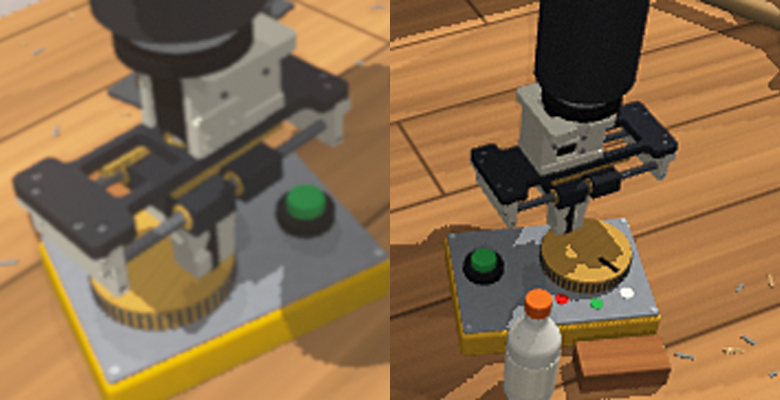

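The views show the fingertip on the dial near its rim, but contact came about 10 mm higher than expected. I'll back off and check.

Call:
apply_moves:
  steps:
    - {"translation": [0, 0, 0.008], "rotation": [0, 0, 0]}
    - {"translation": [0, 0, 0.016], "rotation": [0, 0, 0]}
    - {"translation": [0, 0, 0.024], "rotation": [0, 0, 0]}
    - {"translation": [0, 0, 0.032], "rotation": [0, 0, 0]}
    - {"translation": [0, 0, 0.04], "rotation": [0, 0, 0]}
    - {"translation": [0, 0, 0.05], "rotation": [0, 0, 0]}
    - {"translation": [0, 0, 0.06], "rotation": [0, 0, 0]}
    - {"translation": [0, 0, 0.06], "rotation": [0, 0, 0]}
    - {"translation": [0, 0, 0.06], "rotation": [0, 0, 0]}
    - {"translation": [0, 0, 0.06], "rotation": [0, 0, 0]}

```text
t: 5.25
eef_pos: [0.5264, 0.1945, 0.0794]
ee_rot: [-3.142, -0.0, -3.142]
force: [0.4, -0.2, -0.3]
width: 0.0003
gripper_force: 0.0
```

```bash
python3 - <<'E'
from h import *
s=get_state();print(s['t'],s['force'],s['moment'],s['eef_pos'],s['gripper_force'])
a=grab_frame('side'); b=grab_frame('scene')
cv2.imwrite('pics/s3.png',a)
f=lambda i:cv2.resize(i,None,fx=4,fy=4,interpolation=cv2.INTER_CUBIC)
o=np.hstack([f(a[200:320,190:290]),f(b[110:230,340:440])]);cv2.imwrite('pics/c3.png',o)
e=s['eef_pos']
for n,(x,y) in (('side',(190,200)),('scene',(340,110))):
    cm=camera_model(n)
    for p in (e,e-[0,0,.01],[e[0],e[1],.063],e+[0,.096,0]): print(n,((np.array(proj(cm,p))-(x,y))*4+((400,0) if n=='scene' else (0,0))).round())
E
```

```text
5.25 [ 0.3858974  -0.15951214 -0.25168823] [-0.04474848 -0.01063004  0.05421598] [0.52637384 0.19445746 0.07942185] 0.0
side [329. 292.]
side [331. 312.]
side [332. 325.]
side [ 99. 455.]
scene [553. 114.]
scene [552. 127.]
scene [550. 134.]
scene [695.  69.]
```

View pics/c3.png

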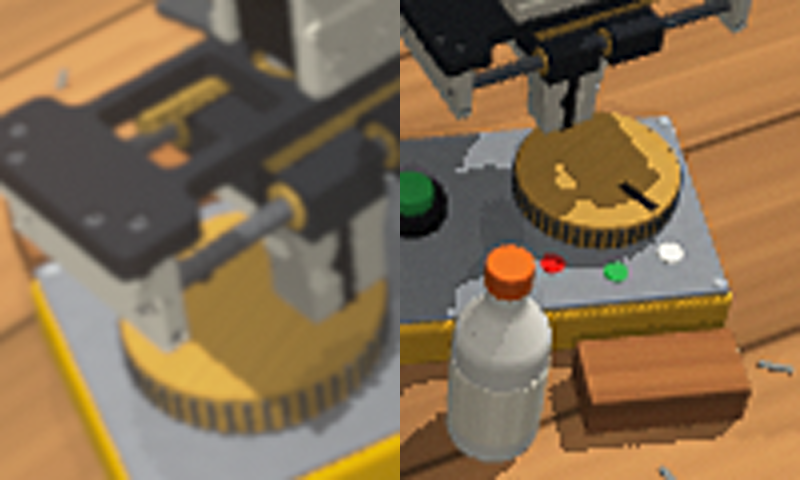

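The tips sit about 10 mm below the reported TCP: I see them at (325,315) and (556,128), which matches the projection of eef minus 10 mm. The dial top is therefore at eef z of about 0.0725. Next I press lightly.

Call:
apply_moves:
  steps:
    - {"translation": [0, 0, -0.006], "rotation": [0, 0, 0]}
    - {"translation": [0, 0, -0.012], "rotation": [0, 0, 0]}
    - {"translation": [0, 0, -0.018], "rotation": [0, 0, 0]}
    - {"translation": [0, 0, -0.022], "rotation": [0, 0, 0]}
    - {"translation": [0, 0, -0.026], "rotation": [0, 0, 0]}
    - {"translation": [0, 0, -0.03], "rotation": [0, 0, 0]}
    - {"translation": [0, 0, -0.033], "rotation": [0, 0, 0]}
    - {"translation": [0, 0, -0.036], "rotation": [0, 0, 0]}
    - {"translation": [0, 0, -0.036], "rotation": [0, 0, 0]}
    - {"translation": [0, 0, -0.036], "rotation": [0, 0, 0]}

```text
t: 6.18
eef_pos: [0.5264, 0.1943, 0.0711]
ee_rot: [-3.142, 0.0, -3.141]
force: [-3.0, -0.1, 7.7]
width: 0.0007
gripper_force: 3.7
```

Call:
apply_moves:
  steps:
    - {"translation": [-0.001, 0.004, 0], "rotation": [0, 0, -0.06]}
    - {"translation": [-0.003, 0.009, 0], "rotation": [0, 0, -0.13]}
    - {"translation": [-0.004, 0.013, 0], "rotation": [0, 0, -0.19]}
    - {"translation": [-0.005, 0.018, 0], "rotation": [0, 0, -0.26]}
    - {"translation": [-0.006, 0.023, 0], "rotation": [0, 0, -0.33]}
    - {"translation": [-0.0065, 0.028, 0], "rotation": [0, 0, -0.4]}
    - {"translation": [-0.007, 0.033, 0], "rotation": [0, 0, -0.46]}
    - {"translation": [-0.0075, 0.038, 0], "rotation": [0, 0, -0.53]}
    - {"translation": [-0.0075, 0.043, 0], "rotation": [0, 0, -0.6]}
    - {"translation": [-0.0075, 0.0475, 0], "rotation": [0, 0, -0.67]}

```text
t: 7.02
eef_pos: [0.5246, 0.2063, 0.0712]
ee_rot: [3.141, 0.0, 2.789]
force: [-2.7, -1.0, 7.7]
width: 0.0007
gripper_force: 3.6
```

```bash
python3 - <<'E'
from h import *
s=get_state();print(s['t'],s['force'],s['eef_pos'],s['ee_rot'])
a=grab_frame('scene'); cv2.imwrite('pics/s4.png',a); g=cv2.cvtColor(a,cv2.COLOR_BGR2HSV)[:,:,2]
cm=camera_model('scene')
for nm,im in (('old',cv2.imread('pics/scene0.png')),('new',a)):
    m=(im.max(2)<50); 
    for b,c,n in blobs(m[130:175,365:415],6):
        p=ray(cm,c+(365,130),.063)[:2]; d=p-[.5635,.205]; print(nm,c+(365,130),n,np.linalg.norm(d).round(4),np.arctan2(d[1],d[0]).round(3))
E
```

```text
7.0167 [-2.67111732 -0.97823009  7.71769122] [0.52458557 0.20627064 0.07117011] [3.14141829e+00 3.64066054e-04 2.78915066e+00]
old [371.29411765 160.85294118] 34 0.0506 -1.442
old [399.15384615 158.84615385] 13 0.0291 0.396
old [404.70588235 164.76470588] 17 0.0499 0.274
old [398.45454545 168.        ] 11 0.0511 -0.087
old [386.33333333 169.16666667] 6 0.0531 -0.627
new [384.52272727 135.81818182] 44 0.0565 2.833
new [370.5625 160.25  ] 32 0.0511 -1.489
new [395.   161.25] 20 0.0296 -0.042
new [404.         165.40909091] 22 0.0503 0.221
new [392.57142857 170.14285714] 7 0.0549 -0.368
new [395.33333333 169.16666667] 6 0.0527 -0.242
```

Call:
apply_moves:
  steps:
    - {"translation": [0, 0.005, 0], "rotation": [0, 0, -0.06]}
    - {"translation": [0.0005, 0.01, 0], "rotation": [0, 0, -0.13]}
    - {"translation": [0.001, 0.014, 0], "rotation": [0, 0, -0.19]}
    - {"translation": [0.0015, 0.018, 0], "rotation": [0, 0, -0.25]}
    - {"translation": [0.002, 0.022, 0], "rotation": [0, 0, -0.3]}
    - {"translation": [0.002, 0.022, 0.01], "rotation": [0, 0, -0.3]}
    - {"translation": [0.002, 0.022, 0.02], "rotation": [0, 0, -0.3]}
    - {"translation": [0.002, 0.022, 0.04], "rotation": [0, 0, -0.3]}
    - {"translation": [0.002, 0.022, 0.08], "rotation": [0, 0, -0.3]}
    - {"translation": [0.002, 0.022, 0.12], "rotation": [0, 0, -0.3]}

```text
t: 7.9
eef_pos: [0.5248, 0.2115, 0.1011]
ee_rot: [-3.141, -0.0, 2.634]
force: [0.1, 0.2, 0.6]
width: 0.0006
gripper_force: 0.0
```

```bash
python3 - <<'E'
from h import *
s=get_state();print(s['t'],s['force'],s['eef_pos'],s['ee_rot'])
a=grab_frame('scene'); cv2.imwrite('pics/s5.png',a)
cv2.imwrite('pics/c5.png',cv2.resize(a[110:240,300:450],None,fx=4,fy=4,interpolation=cv2.INTER_NEAREST))
cm=camera_model('scene')
for b,c,n in blobs((a.max(2)<50)[130:175,365:415],6):
    p=ray(cm,c+(365,130),.063)[:2]; d=p-[.5635,.205]; print(c+(365,130),n,np.linalg.norm(d).round(4),np.arctan2(d[1],d[0]).round(3))
E
```

```text
7.9 [0.12795507 0.21763927 0.6071635 ] [0.52478176 0.21154341 0.10110211] [-3.14070397e+00 -3.21946030e-04  2.63387593e+00]
[386.5 131.1] 10 0.0727 2.723
[369.36363636 158.09090909] 22 0.0503 -1.63
[392.  161.5] 22 0.0286 -0.28
[402.84 165.8 ] 25 0.0497 0.161
[379.5 167.5] 6 0.0536 -0.925
[395.66666667 169.16666667] 6 0.0529 -0.228
[387.5 169.5] 6 0.0536 -0.577
[390.33333333 169.16666667] 6 0.052 -0.457
```

View pics/c5.png

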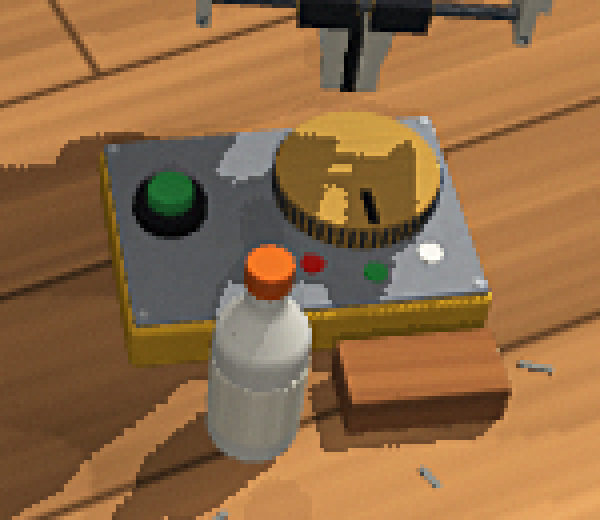

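The pointer at (392,161) now points at the green dot, 0.68 rad clockwise by measurement, so the dial has clicked in at green. Next I press the button.

Call:
apply_moves:
  steps:
    - {"translation": [0.001, -0.06, 0], "rotation": [0, 0, 0]}
    - {"translation": [0.003, -0.14, 0], "rotation": [0, 0, 0]}
    - {"translation": [0.005, -0.23, 0], "rotation": [0, 0, 0]}
    - {"translation": [0.007, -0.32, 0], "rotation": [0, 0, 0]}
    - {"translation": [0.009, -0.4, 0], "rotation": [0, 0, 0]}
    - {"translation": [0.011, -0.444, 0], "rotation": [0, 0, 0]}
    - {"translation": [0.011, -0.444, -0.03], "rotation": [0, 0, 0]}
    - {"translation": [0.011, -0.444, -0.06], "rotation": [0, 0, 0]}
    - {"translation": [0.011, -0.444, -0.08], "rotation": [0, 0, 0]}
    - {"translation": [0.011, -0.444, -0.088], "rotation": [0, 0, 0]}

```text
t: 8.78
eef_pos: [0.5272, 0.101, 0.0772]
ee_rot: [-3.14, -0.001, 2.634]
force: [-0.7, 0.5, 1.0]
width: 0.0002
gripper_force: 0.0
```

Call:
apply_moves:
  steps:
    - {"translation": [0, 0, -0.01], "rotation": [0, 0, 0]}
    - {"translation": [0, 0, -0.02], "rotation": [0, 0, 0]}
    - {"translation": [0, 0, -0.028], "rotation": [0, 0, 0]}
    - {"translation": [0, 0, -0.034], "rotation": [0, 0, 0]}
    - {"translation": [0, 0, -0.04], "rotation": [0, 0, 0]}
    - {"translation": [0, 0, -0.045], "rotation": [0, 0, 0]}
    - {"translation": [0, 0, -0.05], "rotation": [0, 0, 0]}
    - {"translation": [0, 0, -0.053], "rotation": [0, 0, 0]}
    - {"translation": [0, 0, -0.055], "rotation": [0, 0, 0]}
    - {"translation": [0, 0, -0.055], "rotation": [0, 0, 0]}

```text
t: 9.62
eef_pos: [0.5277, 0.1008, 0.0648]
ee_rot: [-3.142, -0.0, 2.634]
force: [0.2, -0.8, 0.0]
width: 0.0005
gripper_force: 0.0
```

```bash
python3 - <<'E'
from h import *
s=get_state();print(s['t'],s['force'],s['eef_pos'],s['width'])
a=grab_frame('side'); b=grab_frame('scene')
f=lambda i:cv2.resize(i,None,fx=4,fy=4,interpolation=cv2.INTER_CUBIC)
o=np.hstack([f(a[190:310,260:360]),f(b[90:210,300:400])]);cv2.imwrite('pics/c6.png',o)
for n,(x,y) in (('side',(260,190)),('scene',(300,90))):
    cm=camera_model(n); e=s['eef_pos']
    for p in (e,e-[0,0,.01]): print(n,((np.array(proj(cm,p))-(x,y))*4+((400,0) if n=='scene' else (0,0))).round())
E
```

```text
9.6167 [ 0.17236361 -0.751865    0.0115183 ] [0.52773618 0.100765   0.0647613 ] 0.00045589733494281434
side [229. 230.]
side [229. 249.]
scene [568. 260.]
scene [568. 272.]
```

View pics/c6.png

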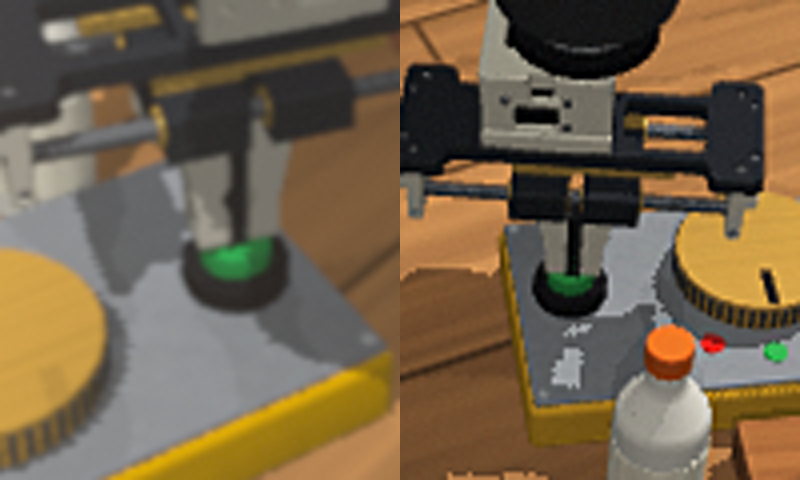

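The tips are right over the button and not yet loaded, so I'll keep going down in small steps.

Call:
apply_moves:
  steps:
    - {"translation": [0, 0, -0.002], "rotation": [0, 0, 0]}
    - {"translation": [0, 0, -0.004], "rotation": [0, 0, 0]}
    - {"translation": [0, 0, -0.006], "rotation": [0, 0, 0]}
    - {"translation": [0, 0, -0.008], "rotation": [0, 0, 0]}
    - {"translation": [0, 0, -0.01], "rotation": [0, 0, 0]}
    - {"translation": [0, 0, -0.012], "rotation": [0, 0, 0]}
    - {"translation": [0, 0, -0.014], "rotation": [0, 0, 0]}
    - {"translation": [0, 0, -0.016], "rotation": [0, 0, 0]}
    - {"translation": [0, 0, -0.016], "rotation": [0, 0, 0]}
    - {"translation": [0, 0, -0.016], "rotation": [0, 0, 0]}

```text
t: 10.55
eef_pos: [0.5278, 0.1008, 0.0609]
ee_rot: [3.142, 0.0, 2.634]
force: [-0.5, -0.4, 2.1]
width: 0.0003
gripper_force: 1.1
```

Call:
apply_moves:
  steps:
    - {"translation": [0, 0, -0.003], "rotation": [0, 0, 0]}
    - {"translation": [0, 0, -0.006], "rotation": [0, 0, 0]}
    - {"translation": [0, 0, -0.009], "rotation": [0, 0, 0]}
    - {"translation": [0, 0, -0.012], "rotation": [0, 0, 0]}
    - {"translation": [0, 0, -0.015], "rotation": [0, 0, 0]}
    - {"translation": [0, 0, -0.018], "rotation": [0, 0, 0]}
    - {"translation": [0, 0, -0.02], "rotation": [0, 0, 0]}
    - {"translation": [0, 0, -0.022], "rotation": [0, 0, 0]}
    - {"translation": [0, 0, -0.022], "rotation": [0, 0, 0]}
    - {"translation": [0, 0, -0.022], "rotation": [0, 0, 0]}

```text
t: 11.38
eef_pos: [0.5278, 0.1008, 0.0562]
ee_rot: [3.141, 0.0, 2.634]
force: [-4.2, -0.2, 12.8]
width: 0.0006
gripper_force: 6.4
```

Call:
apply_moves:
  steps:
    - {"translation": [0, 0, 0.01], "rotation": [0, 0, 0]}
    - {"translation": [0, 0, 0.03], "rotation": [0, 0, 0]}
    - {"translation": [0, 0, 0.06], "rotation": [0, 0, 0]}
    - {"translation": [0, 0, 0.12], "rotation": [0, 0, 0]}
    - {"translation": [0, 0, 0.2], "rotation": [0, 0, 0]}
    - {"translation": [0, 0, 0.3], "rotation": [0, 0, 0]}
    - {"translation": [0, 0, 0.4], "rotation": [0, 0, 0]}
    - {"translation": [0, 0, 0.5], "rotation": [0, 0, 0]}
    - {"translation": [0, 0, 0.56], "rotation": [0, 0, 0]}
    - {"translation": [0, 0, 0.6], "rotation": [0, 0, 0]}

```text
t: 12.22
eef_pos: [0.5284, 0.1011, 0.2078]
ee_rot: [3.139, 0.002, 2.634]
force: [0.9, -0.4, -0.0]
width: 0.0005
gripper_force: 0.0
```

```bash
python3 - <<'E'
from h import *
s=get_state();print(s['t'],s['force'],s['eef_pos'])
a=grab_frame('scene'); cv2.imwrite('pics/s7.png',a)
cv2.imwrite('pics/c7.png',cv2.resize(a[90:340,160:460],None,fx=2,fy=2))
E
```

```text
12.2167 [ 0.8690034  -0.37315021 -0.0432939 ] [0.52839262 0.10106811 0.20775181]
```

View pics/c7.png

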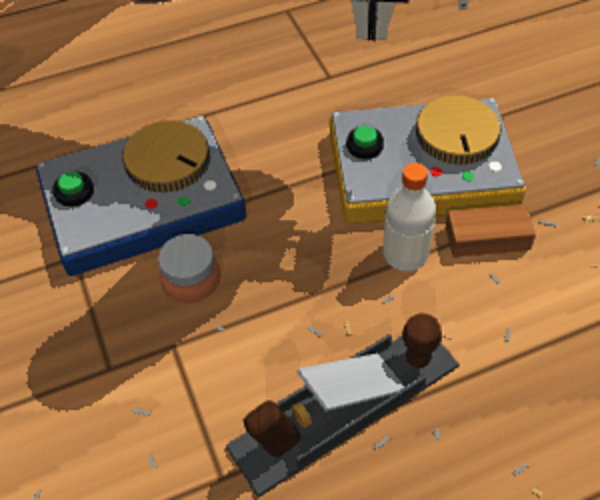

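The yellow dial points at green (463,143 in the crop), the button is back up, everything else is where it was, and the hand is clear.

```bash
python3 -c "
from station import *
print(job_done())"
```

```text
the job is handed in; nothing more can be done
None
```

I handed the job in after about 12 s of robot time: in the last picture the yellow dial points at the green dot, the start button is back up after being pressed about 6 mm down (12.8 N), and the hand is clear with nothing else visibly moved; my first touch on the dial reached about 27 N (limit 35 N), and no verdict was returned.

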